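# Fetch a tray of stained smears from the slide cabinet to the sloping light box

## Task

Set the stained smears up for a look on the sloping light box: pull the slide cabinet's top drawer right out to its stop, lift out the tray with the blue grip bar, and lower it, still in your grip and not dropped, until it lies flat on the light box's bright panel, straight and resting against the bottom ledge. Then push the drawer fully shut, and after that press the light box's green button right down and let it go. Leave the red and yellow trays in the drawer and do not disturb the bottle basket or the spot plate.

Things in the scene. Friction and masses are not known exactly. Their poses are not given: they have to be found in the camera images.
- drawer (a joint): Top drawer of the slide cabinet (pale grey, two dark fronts, 256 mm deep, 324 wide, 160 high, fixed), in m: 0 fully shut, 0.180 out at its stop, moving along the handle's own -x. It takes about 2 N to move, more when fast, and stays where it is left. Its front panel is 320 mm wide, 16 mm thick, its top edge 147 mm above the bench. At the stop the trays stand wholly clear of the cabinet's top.
- drawer_handle (a point): Grip centre of the top drawer's handle: a round steel bar 11 mm in diameter, 130 mm long lying level, its axis 40 mm in front of the drawer front, 138 mm above the bench, 22 mm below the cabinet's top. Lean the gripper back from the cabinet by some 15 degrees to keep clear of its top. The lower drawer's handle is 85 mm lower. Own x points level into the cabinet, square to its front, y along the bar.
- drawer_floor (a point): Centre of the top drawer's floor, on its upper surface, 85 mm above the bench; moves with the drawer, axes as the handle's. Inside, the drawer is 170 mm (x) by 284 mm (y), its walls 35 mm high, with three bays side by side, middles at y = -96, 0 and +96 mm, parted by strips 14 mm high.
- tray_blue: The wanted tray, pale, with a BLUE grip bar: 160 mm long (x), 84 wide (y), rim 12 high, about 0.24 kg, four slides fixed in it. Origin: centre of its underside. The bar runs along x over the middle: 110 mm long, 12 wide (y), from 32 to 46 mm above the underside, on posts at x = -50 and +50 mm. Starts in one of the drawer's three bays, its x along the handle's x. Its two ends are alike.
- tray_red: The same tray with a red grip bar, in another bay of the top drawer; stays there.
- tray_yellow: The same tray with a yellow grip bar, in another bay of the top drawer; stays there.
- panel: Sloping face of the light box, 25 degrees (0.436 rad) from level, fixed. Origin: on the surface, midway across, 130 mm above the bench. Own x runs up the slope, away from the robot, z out of the face. Face: x -125 to 140, y -110 to 110 mm; bright field x -101 to 89, y -98 to 98. The dark bottom ledge stands 10 mm proud, upper side at x = -105, so a tray against it has its origin at x = -25 mm.
- button_top (a point): Centre of the top of the light box's round green push button, 28 mm in diameter, at x = 117, y = 0 mm of the panel, above the bright field, 15 mm out of its face (9 mm out of its dark 42 mm collar). Axes as the panel's: pressed in along -z.
- button (a joint): Press of that button in m: 0 released, 0.006 fully down; springs back by itself. It starts to move at about 1.5 N and needs about 5 N to go fully down.
- basket: Turquoise basket with four blue-capped bottles, 130 by 190 mm, 110 mm high, on the bench left of the robot; leave alone. Origin: centre of its underside.
- spot_plate: Cream ceramic plate with twelve shallow wells, 82 by 112 mm, 15 mm high, lying on the bench between the cabinet and the light box; leave alone. Origin: centre of its underside.

How it is judged:
By the outcome, as a careful person would: the job done as asked, in the order asked, and still so for the second after the job is handed in, with the robot touching nothing.
It also fails if it takes over 72 s, if anything falls off the work surface, if the arm or the gripper's body presses on something with over 40 N, if the wrist force passes 120 N, or if a joint passes its speed limit or range.

## Robot

A 6-joint arm with a two-finger parallel gripper is mounted at the origin on the work surface. World frame = base frame: x ahead of the robot, y to its left, z up, the work surface at z = 0. Lengths are in mm, angles in rad, forces in N, time in s.
With the tool pointing down it reaches from about 275 to 750 mm from the base axis. Payload 10.2 kg.
Tool frame: the origin (TCP) lies between the finger pads; the fingertips stand 17 mm ahead of it and the grasp point (between the pads) lies 2 mm behind it (tips_ahead is the distance from the TCP to the fingertips, in mm); z points along the fingers, y is the line along which they close (so a half turn about z gives the same grasp; the last joint's range is limited). The gripper opens to 85 mm and grips with 20 to 120 N. Pads are 22 mm wide; open, the fingers measure 114 mm over their backs; the gripper's body (76 mm by 85 mm) begins 54 mm behind the grasp point. The pads swing forward as they close: fully open they stand 13 mm farther back than shut.
Start: joints at [0.885, 0.313, 1.498, -0, 1.331, -0.223], TCP at [234.402, 469.773, 219.294] pointing down, gripper open.
Joint ranges: [-2.94, 2.94], [-0.97, 2.17], [0.19, 2.56], [-1.23, 4.37], [0.02, 3.11], [-2.88, 2.88]. Speed limits (rad/s): [2.39, 2.39, 3.01, 3.14, 3.14, 3.14].

## Interface

Orientations are given as a unit quaternion [w, x, y, z].
In Python, from rig import sense, capture, finish_job, boxes_of, tips_ahead gives the robot as it stands.
- The arm moves only by the tool drive_tool, never from a script. Its argument "commands" is text: rows parted by semicolons, each of 7 numbers parted by spaces: the shift along the world's x, y, z in units of 0.1 m (1.0 is 0.1 m), then the turn, a rotation vector about the world's x, y, z in units of pi/4 rad (1.0 is pi/4 rad), then the opening in per cent of the stroke, from 0 (shut) to 100 (fully open). A call has 1 to 20 rows; each row shifts and turns the commanded pose from where the row before left it; what a row does not reach is not made up. A row lasts 1/12 s, in which the tool goes at most 41.7 mm and 7.16 degrees, less where a joint would pass 70% of its speed; a pose out of reach is approached as far as the arm can. A call with a number of a shift or a turn outside -1 to 1 is refused whole. A call with a gripper value outside its range is refused whole. The fingers move at their own pace and stop on an object; "force" is the grip in N (left out, the last holds). Time passes only in rows, so rows that do not move let the fingers close. It gives the time, the measured TCP pose, the force, the opening and the grip force at its end, in the units of the state.
- sense(): the state, without advancing time (a new reading comes with each control period).
- capture(name): name is "scene" or "top"; returns a dict with "pixels" (420x560x3 uint8, blue, green, red), "fov_y" (degrees; the focal length in pixels is half the picture's height over the tangent of half this angle, whatever the lens; pixels are square), "cx", "cy" (the principal point, pixels), "position" and "attitude" of the camera in the world. Camera axes: x right, y down, z forward; pixel columns grow to the right and rows downward; lengths in mm; the calibration is good to about 2 mm. A picture is of the moment at which its call begins. There is no depth.
- finish_job(): hands the job in; it is judged then, once.
Trained networks look in a picture, given as the dict that the camera call returned (one of the last four; its "shot" number tells which), for a name from the list of things; names that differ only in an ending like _2 or _b are one class to them, and where a whole thing is asked for, a point or a joint stands for the part that bears it (a point fixed in the world has none). Each returns a list of dicts, best first, with "confidence" (0 to 1); they miss things now and then, are a little off and sometimes report something else, mostly with a low value. They report only what shows in the picture. A call takes as long as a camera call.
- boxes_of(picture, name): "position" ([column, row] in pixels, amid what is visible of it).
The state is a dict: "time_s": time; "joints": joint angles; "dq": joint speeds; "tau": joint torques, N m; "eef_pos": TCP position; "ee_rot": TCP orientation; "force": force on the tool from outside, world axes, zero at the start; "wrist_torque": the same for the moment, N m; "grip_width": opening from 0.0 (shut) to 1.0 (fully open); "grip_force": force on a finger pad.
Only numpy, scipy, OpenCV 4.12 (cv2) and the standard library are available. Lean on these libraries where they do the work, as an engineer would, in place of code of your own. Each camera call takes 0.05 s, during which the arm holds its last target. There are 200 camera calls.

## Working session

There is one attempt and no reset: what is moved stays moved. The work goes in short steps, Python scripts to look and compute and a tool call to move; the robot and the scene stay as the last step left them, time stands still between calls to the robot, and variables do not carry over. Pictures are saved under pics/ and viewed, at most 10 in all, crops included, and the job is handed in when it is done.

Besides the shell and the picture viewer there is one more tool, called after "Request:" as name(argument=value, ...) on one line, values as JSON. drive_tool: Moves the arm, as the interface text tells. Shifts and turns lie within -1 to 1; 1 stands for 0.1 m of shift or pi/4 rad of turn. Its arguments: {"type":"object","properties":{"commands":{"type":"string"},"force":{"type":"number"}},"required":["commands"]}

```bash
mkdir -p pics; cat > h.py <<'E'
import numpy as np,cv2
from scipy.spatial.transform import Rotation as R
from rig import *
def cam(p):
    f=210/np.tan(np.radians(p["fov_y"])/2); a=np.array(p["attitude"],float)
    M=R.from_quat(a[[1,2,3,0]]).as_matrix() if a.size==4 else a.reshape(3,3)
    return f,M,np.array(p["position"],float)
def px2z(p,uv,z):
    f,M,o=cam(p); d=M@np.array([(uv[0]-p["cx"])/f,(uv[1]-p["cy"])/f,1]); return o+d*(z-o[2])/d[2]
def proj(p,X):
    f,M,o=cam(p); c=(np.atleast_2d(X)-o)@M; return np.c_[p["cx"]+f*c[:,0]/c[:,2],p["cy"]+f*c[:,1]/c[:,2]]
E
python3 - <<'E'
from h import *
print(sense())
for n in("scene","top"):
    p=capture(n); cv2.imwrite(f"pics/{n}0.png",p["pixels"]); print({k:v for k,v in p.items() if k!="pixels"})
    for t in("drawer_handle","tray_blue","tray_red","tray_yellow","panel","button_top","basket","spot_plate"):
        print(t,[(np.round(b["position"],1).tolist(),round(b["confidence"],2)) for b in boxes_of(p,t)[:3]])
E
```

```text
{'time_s': 0.0, 'joints': array([ 8.84625885e-01,  3.13441948e-01,  1.49844151e+00, -5.93064355e-06,
        1.33096338e+00, -2.23378113e-01]), 'dq': array([-0.00019315,  0.00148409, -0.00036859, -0.00031494,  0.00056419,
        0.00184226]), 'tau': array([ 8.77062648e-04, -4.12247729e+01, -2.59762573e+01,  1.16925477e-06,
        3.91535505e-03,  3.70387079e-05]), 'eef_pos': array([234.21541717, 469.56383115, 218.73752977]), 'ee_rot': array([-2.72867924e-04,  2.29335967e-01,  9.73347123e-01, -5.64617641e-04]), 'force': array([-0.14486113,  0.04057397, -0.54284433]), 'wrist_torque': array([-0.04669169, -0.02444557, -0.006971  ]), 'grip_force': 0.0, 'grip_width': 1.0030434152966463}
{'fov_y': 54.29384539487488, 'cx': 283.77891090586144, 'cy': 211.37847096182645, 'position': array([ 926.65338177,  459.86051106, 1081.10182884]), 'attitude': array([-0.09968242,  0.3280848 ,  0.89994338, -0.26930594]), 'shot': 1}
drawer_handle [([299.6, 273.5], 0.7)]
tray_blue []
tray_red []
tray_yellow []
panel [([218.0, 148.1], 0.72), ([208.5, 237.4], 0.25)]
button_top [([188.9, 139.8], 0.5)]
basket [([429.2, 245.1], 0.68)]
spot_plate [([208.1, 241.0], 0.96)]
{'fov_y': 54.87984124713292, 'cx': 278.2355828789059, 'cy': 210.89675940293694, 'position': array([ 391.21604616,   17.55674226, 1075.01608329]), 'attitude': array([ 0.03267503, -0.70224318,  0.70892579, -0.05666646]), 'shot': 2}
drawer_handle [([203.1, 154.1], 0.65)]
tray_blue [([321.3, 140.8], 0.22)]
tray_red []
tray_yellow []
panel [([413.3, 204.7], 0.88)]
button_top [([436.2, 164.8], 0.62)]
basket [([150.2, 326.6], 0.98)]
spot_plate [([321.6, 139.8], 0.92)]
```

View pics/top0.png

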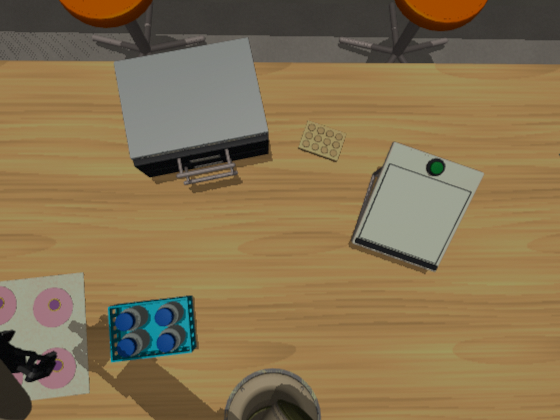

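View pics/scene0.png

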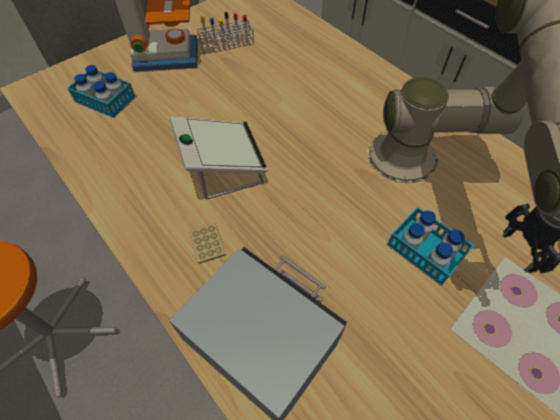

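Top view: cabinet top has corners near (115,62), (250,40), (267,133), (133,153), with the handle near (205,165). The light box has corners near (396,143), (483,174), (437,268), (354,242) and its button at (436,167). The scene view agrees. Next I fit both poses and check them with an overlay.

```bash
cat > fit.py <<'E'
from h import *
p=capture("top"); q=capture("scene")
cab=[px2z(p,c,160)[:2] for c in((115,62),(250,40),(267,133),(133,153))]
cab=np.array(cab); print(cab.round(), [round(float(np.linalg.norm(cab[i]-cab[(i+1)%4]))) for i in range(4)])
qc=np.array([px2z(q,c,160)[:2] for c in((244,249),(345,323),(282,418),(171,322))]);print("scene",qc.round())
s,c=np.sin(.436),np.cos(.436)
# panel fit: params x,y,yaw ; points on face
P=np.array([[140,110,0],[140,-110,0],[-125,-110,0],[-125,110,0],[117,0,15]],float)
def W(v,P): 
    Rm=R.from_euler('z',v[2]).as_matrix()@R.from_euler('y',-.436).as_matrix()
    return P@Rm.T+[v[0],v[1],130]
from scipy.optimize import least_squares
obs=np.array([(396,143),(483,174),(437,269),(353,243),(436,166)])
g=least_squares(lambda v:(proj(p,W(v,P))-obs).ravel(),[400,-200,-.3]); print("panel",g.x,g.fun.round(1))
C=np.array([[256,162],[256,-162],[0,-162],[0,162]],float)
def WC(v,P,z):
    P=np.array(P,float); a=v[2]; return np.c_[P@np.array([[np.cos(a),np.sin(a)],[-np.sin(a),np.cos(a)]])+v[:2],np.full(len(P),z)]
oc=np.array([(115,62),(250,40),(267,133),(133,153)])
gc=least_squares(lambda v:(proj(p,WC(v,C,160))-oc).ravel(),[500,100,.1]); print("cab front mid,yaw",gc.x,gc.fun.round(1))
H=lambda x,z:WC(gc.x,[[x,65],[x,-65]],z)
def draw(p,n,roi,k):
    im=cv2.resize(p["pixels"],None,fx=k,fy=k,interpolation=cv2.INTER_CUBIC)
    def pl(X,col,cl=True): cv2.polylines(im,[np.round((proj(p,X)+.5)*k).astype(int)],cl,col,1)
    pl(WC(gc.x,C,160),(0,0,255)); pl(H(-40,138),(0,0,255),False); pl(H(-56,138),(0,255,0),False); pl(H(-40,53),(255,0,0),False)
    pl(W(g.x,P[:4]),(0,0,255)); pl(W(g.x,np.array([[89,98,0],[89,-98,0],[-101,-98,0],[-101,98,0]])),(255,0,255)); pl(W(g.x,P[4:]+[[14*np.cos(t),14*np.sin(t),0] for t in np.linspace(0,6.28,20)]),(0,0,255))
    x,y,w,h=[r*k for r in roi]; cv2.imwrite(n,im[y:y+h,x:x+w])
draw(p,"pics/top1.png",(100,30,390,250),2); draw(q,"pics/sc1.png",(160,100,200,300),2)
E
python3 fit.py
```

```text
[[865. 367.]
 [922.  49.]
 [691.  10.]
 [644. 318.]] [323, 234, 312, 226]
scene [[685.  20.]
 [623. 321.]
 [859. 378.]
 [926.  63.]]
panel [ 5.06344514e+02 -3.40704905e+02 -3.33942635e-01] [-2.4 -1.9  2.4 -2.3 -0.3  2.8 -0.8  0.4  1.   1. ]
cab front mid,yaw [6.55427981e+02 1.63365776e+02 1.76446835e-01] [-0.  -5.8  0.  -5.3  2.6  3.  -2.4  7.2]
```

View pics/top1.png

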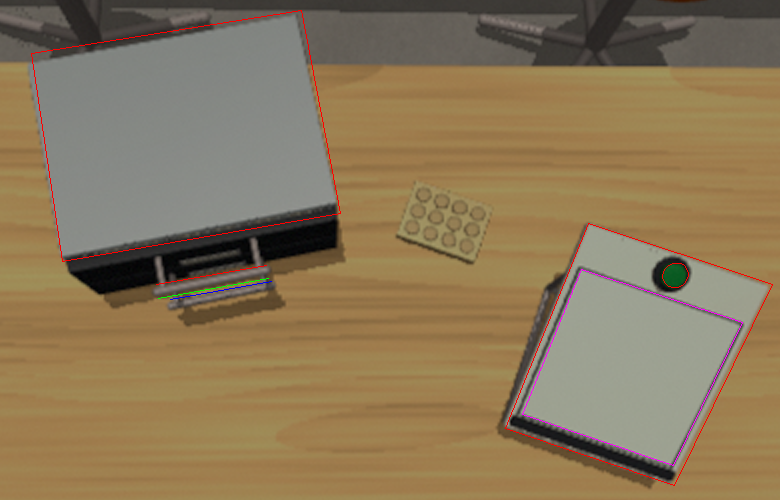

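View pics/sc1.png

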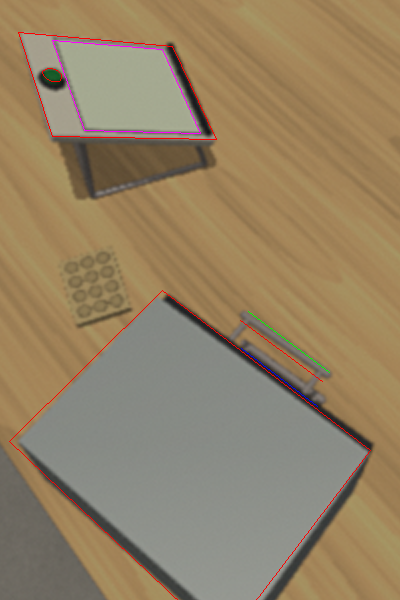

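```bash
cat > fit2.py <<'E'
from h import *
from scipy.optimize import least_squares
p=capture("top"); q=capture("scene")
def W(v,P): 
    Rm=R.from_euler('z',v[2]).as_matrix()@R.from_euler('y',-.436).as_matrix()
    return P@Rm.T+[v[0],v[1],130]
def T(c): return np.array(c)/2+[100,30]-.25
def S(c): return np.array(c)/2+[160,100]-.25
F=np.array([[89,98,0],[89,-98,0],[-101,-98,0],[-101,98,0],[117,0,15]],float)
ot=T([(581,269),(743,324),(672,466),(522,415),(675,274)]); os=S([(53,40),(84,131),(204,133),(163,48),(53,75)])
Fs=F[[1,0,3,2,4]]; Fs=F[[0,1,2,3,4]]
import itertools
pr=proj(q,W([506,-341,-.334],F)); idx=[int(np.argmin(np.linalg.norm(os-a,axis=1))) for a in pr]; print(idx)
g=least_squares(lambda v:np.r_[proj(p,W(v,F))-ot,proj(q,W(v,F))-os[idx]].ravel(),[506,-340,-.334],loss="soft_l1"); print("panel",g.x,g.fun.round(1))
def WC(v,P):
    P=np.array(P,float); a=v[2]; c,s=np.cos(a),np.sin(a); return np.c_[P[:,:2]@np.array([[c,s],[-s,c]])+v[:2],P[:,2]]
def m(v):
    d,h=v[3],v[4]; return np.array([[d,162,160],[d,-162,160],[0,-162,160],[0,162,160],[-h,65,138],[-h,-65,138]])
ot=T([(32,55),(300,12),(337,207),(65,260),(155,291),(270,269)]); os=S([(20,441),(164,296),(371,451),(328,374),(242,316)])
def r(v):
    M=WC(v,m(v)); return np.r_[proj(p,M)-ot,proj(q,M[[1,2,3,4,5]])-os[[0,1,2,3,4]]].ravel()
gc=least_squares(r,[655,163,.176,240,56],loss="soft_l1"); print("cab",gc.x,gc.fun.round(1))
print("handle",WC(gc.x,[[-gc.x[4],0,138]]), "button",W(g.x,F[4:]))
E
python3 fit2.py
```

```text
[1, 0, 3, 2, 4]
panel [ 5.04716272e+02 -3.40460041e+02 -3.36721363e-01] [-0.2  0.1 -0.8 -0.3  0.2 -0.2 -0.6 -0.3 -0.2  1.   0.3 -0.8 -0.  -0.5
 -0.3  0.2 -1.9 -0.3 -0.3 -0.6]
cab [6.58322374e+02 1.64445425e+02 1.85905412e-01 2.49093828e+02
 5.08732476e+01] [-1.7  1.3 -0.7  0.1  0.8  0.9 -2.  -0.2  0.8 -0.1 -2.   0.7 -4.1 -0.3
 -2.3 -1.9 -0.9  0.1 -1.3  0.9  0.8 -0.2]
handle [[608.32570758 155.04219568 138.        ]] button [[ 598.83599237 -373.40686114  193.00781876]]
```

```bash
cat > plan.py <<'E'
from h import *
HY=.186; HP=np.array([608.3,155,138.]); HX=np.array([np.cos(HY),np.sin(HY),0])
PV=[504.7,-340.5,-.337]
PR=R.from_euler('z',PV[2]).as_matrix()@R.from_euler('y',-.436).as_matrix()
def pan(x,y,z): return PR@[x,y,z]+[PV[0],PV[1],130]
def frame(z,y):
    z=np.array(z,float)/np.linalg.norm(z); y=np.array(y,float); y-=z*(y@z); y/=np.linalg.norm(y)
    return np.c_[np.cross(y,z),y,z]
def handle_frame(a=15): 
    a=np.radians(a); return frame(np.cos(a)*np.array([0,0,-1])+np.sin(a)*HX,HX)
def go(pos,M=None,s=None):
    s=s or sense(); q=np.array(s["ee_rot"]); C=R.from_quat(q[[1,2,3,0]])
    d=(np.array(pos)-s["eef_pos"])/100
    best=np.zeros(3)
    if M is not None:
        c=[]
        for f in(0,np.pi):
            c.append((R.from_matrix(M)*R.from_euler('z',f)*C.inv()).as_rotvec()/(np.pi/4))
        print("both turns",[x.round(3).tolist() for x in c]); best=min(c,key=np.linalg.norm)
    n=int(np.ceil(max(np.linalg.norm(d)/.35,np.linalg.norm(best)/.14,1)))
    print("total",d.round(3),best.round(3),"rows",n,"per row",(d/n).round(4),(best/n).round(4))
E
python3 - <<'E'
from plan import *
M=handle_frame(); go(HP-M[:,2]*100,M)
E
```

```text
both turns [[0.208, -0.276, -1.167], [-0.329, -0.249, 2.807]]
total [ 3.485 -3.196  0.153] [ 0.208 -0.276 -1.167] rows 14 per row [ 0.2489 -0.2283  0.011 ] [ 0.0149 -0.0197 -0.0834]
```

Request:
drive_tool(commands="0.249 -0.228 0.011 0.015 -0.020 -0.083 45;0.249 -0.228 0.011 0.015 -0.020 -0.083 45;0.249 -0.228 0.011 0.015 -0.020 -0.083 45;0.249 -0.228 0.011 0.015 -0.020 -0.083 45;0.249 -0.228 0.011 0.015 -0.020 -0.083 45;0.249 -0.228 0.011 0.015 -0.020 -0.083 45;0.249 -0.228 0.011 0.015 -0.020 -0.083 45;0.249 -0.228 0.011 0.015 -0.020 -0.083 45;0.249 -0.228 0.011 0.015 -0.020 -0.083 45;0.249 -0.228 0.011 0.015 -0.020 -0.083 45;0.249 -0.228 0.011 0.015 -0.020 -0.083 45;0.249 -0.228 0.011 0.015 -0.020 -0.083 45;0.249 -0.228 0.011 0.015 -0.020 -0.083 45;0.249 -0.228 0.011 0.015 -0.020 -0.083 45;0 0 0 0 0 0 45", force=30)

```text
time_s: 2.35
eef_pos: [585.9, 146.7, 234.3]
ee_rot: [0.086, 0.634, 0.762, 0.102]
force: [0.1, -0.1, 0.2]
grip_width: 0.451
grip_force: 0.0
```

```bash
python3 - <<'E'
from plan import *
M=handle_frame(); go(HP-M[:,2]*100,M); go(HP,M)
p=capture("scene"); im=p["pixels"].copy()
cv2.imwrite("pics/c1.png",cv2.resize(im[190:350,180:400],None,fx=3,fy=3))
print(proj(p,[HP,HP-M[:,2]*100]), proj(capture("top"),[HP]))
E
```

```text
both turns [[0.001, 0.007, 0.005], [1.027, 0.187, -3.857]]
total [-0.03   0.035  0.003] [0.001 0.007 0.005] rows 1 per row [-0.0303  0.0352  0.0026] [0.0013 0.0066 0.0048]
both turns [[0.001, 0.007, 0.005], [1.027, 0.187, -3.857]]
total [ 0.224  0.083 -0.963] [0.001 0.007 0.005] rows 3 per row [ 0.0747  0.0277 -0.3211] [0.0004 0.0022 0.0016]
[[301.51262439 272.25433597]
 [309.9010849  246.84485667]] [[205.54359704 170.07228964]]
```

View pics/c1.png

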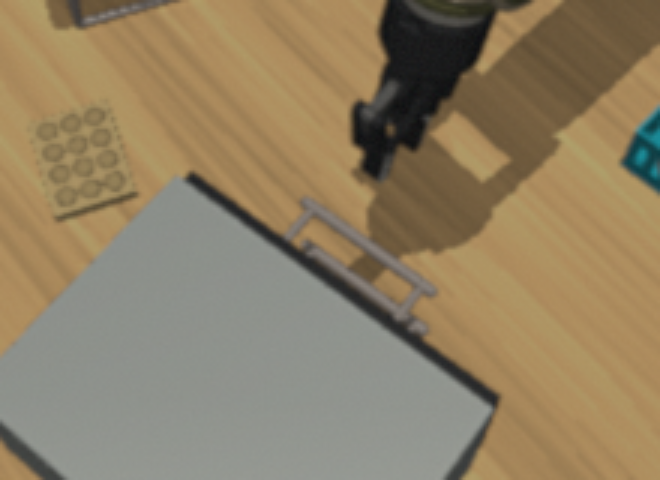

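Scene crop: the upper bar runs from (307,203) to (432,291), so its middle is at image pixel (303,272). I predicted (301.5,272), about 2 mm nearer the cabinet. I descend onto it.

Request:
drive_tool(commands="0.035 0.014 -0.16 0 0 0 45;0.035 0.014 -0.16 0 0 0 45;0.035 0.014 -0.16 0 0 0 45;0.035 0.014 -0.16 0 0 0 45;0.035 0.014 -0.16 0 0 0 45;0.035 0.013 -0.16 0 0 0 45;0 0 0 0 0 0 45")

```text
time_s: 3.03
eef_pos: [602.1, 160.0, 135.6]
ee_rot: [0.083, 0.631, 0.765, 0.1]
force: [-0.8, -0.5, -0.4]
grip_width: 0.449
grip_force: 0.0
```

Request:
drive_tool(commands="0 0 0 0 0 0 0;0 0 0 0 0 0 0;0 0 0 0 0 0 0;0 0 0 0 0 0 0;0 0 0 0 0 0 0;0 0 0 0 0 0 0", force=30)

```text
time_s: 3.53
eef_pos: [604.1, 158.9, 139.2]
ee_rot: [0.085, 0.631, 0.764, 0.102]
force: [0.5, -0.6, -0.1]
grip_width: 0.001
grip_force: 0.0
```

```bash
python3 - <<'E'
from plan import *
p=capture("scene");t=capture("top")
a=cv2.resize(p["pixels"][200:350,220:370],None,fx=2.6,fy=2.6,interpolation=cv2.INTER_CUBIC);b=cv2.resize(t["pixels"][100:250,130:280],None,fx=2.6,fy=2.6,interpolation=cv2.INTER_CUBIC)
cv2.imwrite("pics/c2.png",np.hstack([a,b]))
s=sense(); M=handle_frame(); e=s["eef_pos"]; print(e,proj(p,[e,e+17*M[:,2]]),proj(t,[e,e+17*M[:,2]]))
E
```

```text
[604.03219743 158.85097076 138.90373726] [[303.81722436 272.17520541]
 [302.47547718 276.16095488]] [[203.81919789 171.77065148]
 [204.52247358 171.52569425]]
```

View pics/c2.png

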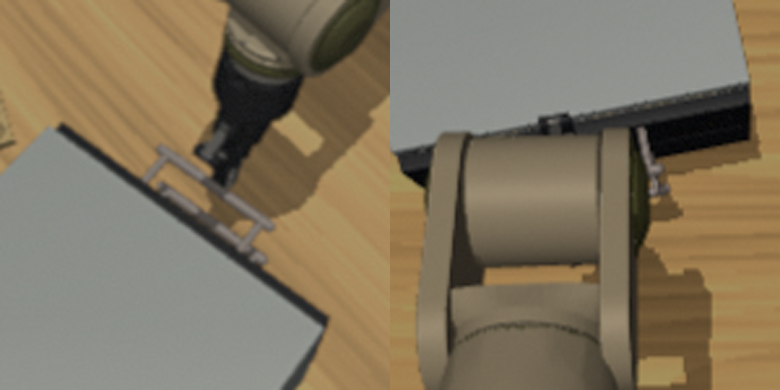

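```bash
python3 - <<'E'
from plan import *
import rig
p=capture("scene");t=capture("top")
T=lambda c:np.array(c)/2+[100,30]-.25
S=lambda c:np.array(c)/2+[160,100]-.25
def tri(a,b):
    from scipy.optimize import least_squares
    g=least_squares(lambda X:np.r_[(proj(t,X)-a)[0],(proj(p,X)-b)[0]],[600,150,130.]); return g.x.round(1),g.fun.round(1)
print(tri(T((155,291)),S((328,374))),tri(T((270,269)),S((242,316))))
for c in((155,291),(270,269)): print(px2z(t,T(c),138).round())
for c in((328,374),(242,316)): print(px2z(p,S(c),138).round())
print("lower bar z53",[px2z(t,T(c),53).round() for c in((168,306),(272,283))])
print(rig.tips_ahead, sense()["grip_width"], sense()["grip_force"])
# dark fingertip pixel extents in scene near the tip
im=p["pixels"].astype(int); g=im.sum(2)
for r in range(258,284): print(r,''.join('%4d'%(v//3) for v in g[r,290:318]))
E
```

```text
(array([594.6, 220.2, 143.3]), array([-0.2,  0.2, -0.3, -0. ])) (array([622.1,  87.8, 134.7]), array([-0.4,  0.4, -0.6, -0.1]))
[596. 221. 138.]
[622.  87. 138.]
[592. 219. 138.]
[622.  90. 138.]
lower bar z53 [array([595., 222.,  53.]), array([625.,  90.,  53.])]
17.0 0.003292036250702869 0.0
258  118 124 126 111  71  38  40  66  81  82  85  80  60  52  55  54  38  28  22  15  23  22  24  20  16  35  66  85
259  116 119 121 105  75  48  41  62  80  86  81  68  47  49  68  74  56  34  24  21  23  24  25  24  21  41  71  90
260  116 115 118 117 107  90  68  58  66  75  74  59  40  39  53  66  55  36  24  22  25  23  26  35  44  61  81  90
261  120 115 113 120 123 121 105  82  65  60  52  44  40  36  36  37  36  26  23  24  23  21  35  56  70  81  88  89
262  123 119 113 115 119 124 123 114  94  66  41  35  37  35  28  21  23  25  20  22  23  22  44  68  84  84  87  88
263  120 123 120 115 112 115 123 126 122  98  67  42  30  26  24  18  19  20  18  21  23  29  51  74  83  85  85  86
264  105 116 122 122 115 111 116 124 127 124 104  68  37  21  21  17  19  22  27  35  38  39  60  77  8
[... 1536 characters left out ...]
78  111 122 122 116 113 117 122 126 126 125 116  94  76  76  79  80  78  77  83  98 112 124 127 122 109  96  86  84
279   90 106 118 124 119 110 106 116 125 127 117  94  77  73  77  79  80  79  76  80  91 106 118 126 124 114 102  91
280   67  85 101 115 125 120  98  97 115 122 104  85  77  75  75  77  79  80  78  78  77  86  99 113 124 124 119 107
281   53  61  76  93 108 112  96  80  92 107  95  81  78  76  76  76  78  79  80  80  78  75  80  93 108 120 126 123
282   42  46  52  64  73  80  80  77  79  83  81  77  79  79  76  75  75  79  79  80  79  76  76  78  88 100 115 126
283   37  40  43  45  49  60  68  72  77  78  75  75  77  78  77  77  74  75  78  79  79  80  78  78  77  83  97 110
```

```bash
python3 - <<'E'
from plan import *
p=capture("scene")
x0,y0,k=265,235,9
b=cv2.resize(p["pixels"][y0:y0+60,x0:x0+80],None,fx=k,fy=k,interpolation=cv2.INTER_CUBIC)
b=np.clip(b.astype(float)*1.5,0,255).astype(np.uint8)
M=handle_frame(); e=sense()["eef_pos"]
yv=np.array([-HX[1],HX[0],0])
for X,c in((e,(0,0,255)),(e+17*M[:,2],(0,255,0)),(HP+65*yv,(255,0,0)),(HP-65*yv,(255,0,0)),(HP,(255,0,0))):
    u=(proj(p,X)[0]+.5-[x0,y0])*k; cv2.circle(b,tuple(int(i) for i in u),5,c,1)
cv2.imwrite("pics/c3.png",b)
E
```

```text
(no output)
```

View pics/c3.png

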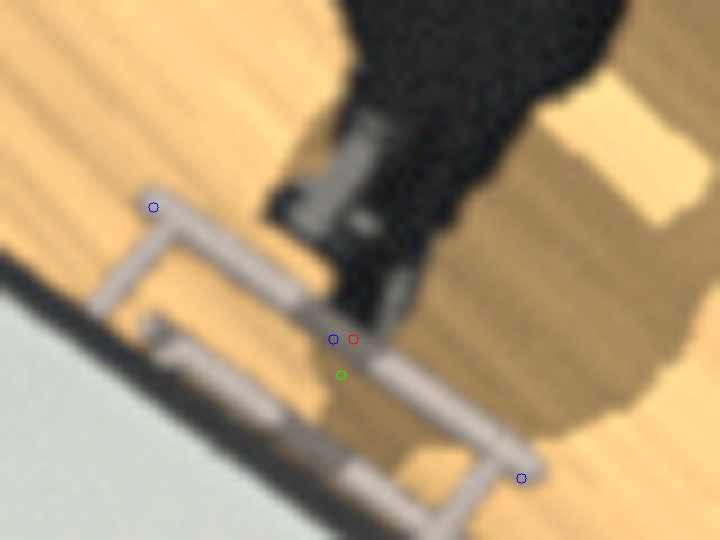

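```bash
python3 - <<'E'
from plan import *
p=capture("scene"); M=handle_frame(); e=np.array([585.9,146.7,234.3])
for k in(-10,0,5,10,17): print(k,proj(p,e+k*M[:,2]).round(1))
e=sense()["eef_pos"]; print(e)
for k in(-20,-10,0,10,17): print(k,proj(p,e+k*M[:,2]).round(1))
print("base of bar tops", proj(p,HP+[0,0,5.5]))
E
```

```text
-10 [[308.8 243.9]]
0 [[307.9 246.6]]
5 [[307.5 248. ]]
10 [[307.  249.3]]
17 [[306.4 251.2]]
[603.99788219 158.84067345 138.69562959]
-20 [[305.4 267.4]]
-10 [[304.6 269.8]]
0 [[303.8 272.2]]
10 [[303.  274.6]]
17 [[302.5 276.2]]
base of bar tops [[301.59810428 271.31740862]]
```

The bar hides the fingertips in this view, with TCP near (303.8,272), so the fingers look shut on the robot side of the bar or above it. A gentle nudge towards the cabinet should show which.

Request:
drive_tool(commands="0.015 0.003 0 0 0 0 0;0.015 0.003 0 0 0 0 0;0.015 0.003 0 0 0 0 0;0.015 0.003 0 0 0 0 0;0 0 0 0 0 0 0;0 0 0 0 0 0 0")

```text
time_s: 4.33
eef_pos: [610.1, 160.1, 138.6]
ee_rot: [0.085, 0.631, 0.764, 0.101]
force: [0.2, 0.3, -0.7]
grip_width: 0.003
grip_force: 0.0
```

Request:
drive_tool(commands="0.015 0.003 0 0 0 0 0;0.015 0.003 0 0 0 0 0;0.015 0.003 0 0 0 0 0;0.015 0.003 0 0 0 0 0;0 0 0 0 0 0 0")

```text
time_s: 4.75
eef_pos: [616.3, 161.3, 138.7]
ee_rot: [0.085, 0.631, 0.764, 0.102]
force: [-0.0, -0.4, 0.6]
grip_width: 0.003
grip_force: 0.0
```

```bash
python3 - <<'E'
from plan import *
p=capture("scene");t=capture("top")
x0,y0,k=275,245,9
b=cv2.resize(p["pixels"][y0:y0+50,x0:x0+50],None,fx=k,fy=k,interpolation=cv2.INTER_CUBIC)
b=np.clip(b.astype(float)*2,0,255).astype(np.uint8)
t=cv2.resize(t["pixels"][130:180,170:205],None,fx=k,fy=k,interpolation=cv2.INTER_CUBIC)
t=np.clip(t.astype(float)*2,0,255).astype(np.uint8)
cv2.imwrite("pics/c4.png",np.hstack([b,t])); print(sense()["eef_pos"],sense()["force"])
E
```

```text
[616.01017687 161.28420073 138.62608321] [ 0.27940434 -0.13625914 -0.60150606]
```

View pics/c4.png

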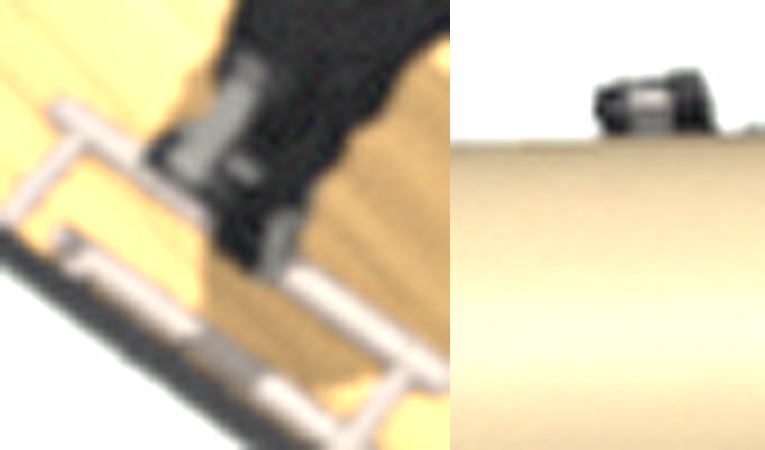

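Now the fingers lie over the bar, with the tip near pixel (303,275), and there is no contact. So the tips sit higher than I computed. I move back over the bar and touch down on it gently to find the true tip height.

Request:
drive_tool(commands="-0.05 -0.01 0 0 0 0 0;-0.05 -0.01 0 0 0 0 0;0 0 -0.015 0 0 0 0;0 0 -0.015 0 0 0 0;0 0 -0.015 0 0 0 0;0 0 0 0 0 0 0")

```text
time_s: 5.35
eef_pos: [605.9, 159.2, 133.8]
ee_rot: [0.085, 0.631, 0.764, 0.101]
force: [0.0, -0.2, -0.3]
grip_width: -0.001
grip_force: 0.0
```

Request:
drive_tool(commands="0 0 -0.01 0 0 0 0;0 0 -0.01 0 0 0 0;0 0 -0.01 0 0 0 0;0 0 0 0 0 0 0")

```text
time_s: 5.68
eef_pos: [606.1, 159.3, 131.4]
ee_rot: [0.085, 0.631, 0.764, 0.102]
force: [-0.3, 0.9, 2.3]
grip_width: 0.001
grip_force: 0.8
```

Request:
drive_tool(commands="0 0 -0.01 0 0 0 0;0 0 -0.01 0 0 0 0;0 0 -0.01 0 0 0 0;0 0 0 0 0 0 0")

```text
time_s: 6.02
eef_pos: [606.5, 159.3, 131.0]
ee_rot: [0.086, 0.631, 0.764, 0.102]
force: [-10.8, -2.3, 21.5]
grip_width: 0.002
grip_force: 11.8
```

Contact came at eef z=131.2, with the bar top at 143.5. The tips are therefore about 12 mm behind the reported TCP instead of 17 mm ahead, so I correct by 29 mm along the tool axis. I'll build that in, back off, open and regrasp.

```bash
sed -i 's/608.3,155,138/606.5,154.5,138/; s/^HY=/OFF=29.0; HY=/' plan.py; python3 - <<'E'
from plan import *
M=handle_frame(); s=sense(); e=s["eef_pos"]
go(e-45*M[:,2],M); s["eef_pos"]=e-45*M[:,2]; go(HP+(OFF+3)*M[:,2]+[-1,0,0],M,s)
E
```

```text
both turns [[0.001, 0.009, -0.005], [-1.029, -0.192, 3.855]]
total [-0.114 -0.022  0.435] [ 0.001  0.009 -0.005] rows 2 per row [-0.0572 -0.0108  0.2173] [ 0.0005  0.0043 -0.0026]
both turns [[0.001, 0.009, -0.005], [-1.029, -0.192, 3.855]]
total [ 0.186 -0.012 -0.674] [ 0.001  0.009 -0.005] rows 2 per row [ 0.0932 -0.0058 -0.3371] [ 0.0005  0.0043 -0.0026]
```

Request:
drive_tool(commands="-0.057 -0.011 0.22 0 0 0 45;-0.057 -0.011 0.22 0 0 0 45;0 0 0 0 0 0 45;0 0 0 0 0 0 45;0 0 0 0 0 0 45;0 0 0 0 0 0 45;0.025 -0.002 -0.09 0 0 0 45;0.025 -0.002 -0.09 0 0 0 45;0.025 -0.002 -0.09 0 0 0 45;0.025 -0.002 -0.09 0 0 0 45;0 0 0 0 0 0 45")

```text
time_s: 6.93
eef_pos: [603.9, 156.1, 133.2]
ee_rot: [0.083, 0.632, 0.764, 0.1]
force: [-0.1, -0.0, -0.4]
grip_width: 0.445
grip_force: 0.0
```

Request:
drive_tool(commands="0.025 -0.002 -0.09 0 0 0 45;0.025 -0.002 -0.09 0 0 0 45;0.025 -0.002 -0.09 0 0 0 45;0.02 0 -0.06 0 0 0 45;0 0 0 0 0 0 45")

```text
time_s: 7.35
eef_pos: [613.7, 155.5, 101.3]
ee_rot: [0.084, 0.631, 0.764, 0.101]
force: [0.2, 0.2, -0.6]
grip_width: 0.454
grip_force: 0.0
```

Request:
drive_tool(commands="0 0 0.01 0 0 0 0;0 0 0.01 0 0 0 0;0 0 0 0 0 0 0;0 0 0 0 0 0 0;0 0 0 0 0 0 0;0 0 0 0 0 0 0", force=30)

```text
time_s: 7.85
eef_pos: [614.5, 155.8, 106.2]
ee_rot: [0.085, 0.631, 0.764, 0.102]
force: [-0.8, -0.6, 5.5]
grip_width: 0.113
grip_force: 29.6
```

Request:
drive_tool(commands="-0.03 -0.006 0 0 0 0 0;-0.06 -0.011 0 0 0 0 0;-0.088 -0.017 0 0 0 0 0;-0.088 -0.017 0 0 0 0 0;-0.088 -0.017 0 0 0 0 0;-0.088 -0.017 0 0 0 0 0;-0.088 -0.017 0 0 0 0 0;-0.088 -0.017 0 0 0 0 0;-0.088 -0.017 0 0 0 0 0;-0.088 -0.017 0 0 0 0 0;-0.088 -0.017 0 0 0 0 0;-0.088 -0.017 0 0 0 0 0;-0.088 -0.017 0 0 0 0 0;-0.088 -0.017 0 0 0 0 0;-0.088 -0.017 0 0 0 0 0;-0.088 -0.017 0 0 0 0 0;-0.088 -0.017 0 0 0 0 0;-0.088 -0.017 0 0 0 0 0;-0.088 -0.017 0 0 0 0 0;0 0 0 0 0 0 0")

```text
time_s: 9.52
eef_pos: [455.4, 123.4, 106.1]
ee_rot: [0.087, 0.631, 0.764, 0.101]
force: [2.4, -12.6, 5.9]
grip_width: 0.12
grip_force: 30.0
```

Request:
drive_tool(commands="-0.05 -0.009 0 0 0 0 0;-0.05 -0.009 0 0 0 0 0;-0.04 -0.008 0 0 0 0 0;0 0 0 0 0 0 0;0 0 0 0 0 0 0")

```text
time_s: 9.93
eef_pos: [442.4, 120.7, 106.1]
ee_rot: [0.087, 0.631, 0.764, 0.101]
force: [1.1, -16.2, 7.4]
grip_width: 0.115
grip_force: 30.5
```

Request:
drive_tool(commands="-0.03 -0.013 0 0 0 0 0;-0.03 -0.013 0 0 0 0 0;-0.02 -0.01 0 0 0 0 0;0 0 0 0 0 0 0;0 0 0 0 0 0 0")

```text
time_s: 10.35
eef_pos: [438.9, 119.4, 107.3]
ee_rot: [0.09, 0.631, 0.763, 0.107]
force: [37.5, 16.5, -19.5]
grip_width: 0.113
grip_force: 29.6
```

Request:
drive_tool(commands="0.02 0.005 0 0 0 0 45;0 0 0 0 0 0 45;0 0 0 0 0 0 45;-0.02 -0.005 0.09 0 0 0 45;-0.05 -0.01 0.2 0 0 0 45;-0.08 -0.015 0.3 0 0 0 45;-0.08 -0.015 0.3 0 0 0 45;-0.2 -0.2 0.25 0 0 0 45;-0.2 -0.3 0.2 0 0 0 45;-0.2 -0.3 0.1 0 0 0 45;0 -0.3 0.1 0 0 0 45;0 -0.3 0 0 0 0 45;0 0 0 0 0 0 45")

```text
time_s: 11.43
eef_pos: [352.0, -29.2, 259.3]
ee_rot: [0.086, 0.634, 0.762, 0.101]
force: [0.2, 0.6, -0.9]
grip_width: 0.449
grip_force: 0.0
```

```bash
python3 - <<'E'
from plan import *
p=capture("scene");t=capture("top")
a=cv2.resize(p["pixels"],(400,300));b=cv2.resize(t["pixels"],(400,300))
cv2.imwrite("pics/d1.png",np.hstack([p["pixels"][200:400,150:400],t["pixels"][20:220,90:340]]))
for n,c in(("scene",p),("top",t)):
    for k in("tray_blue","tray_red","tray_yellow"):
        for b in boxes_of(c,k)[:2]: print(n,k,np.round(b["position"],1),round(b["confidence"],2),px2z(c,b["position"],110).round())
    h=cv2.cvtColor(c["pixels"],cv2.COLOR_BGR2HSV)
    for nm,lo,hi in(("b",100,130),("r",0,8),("y",22,35)):
        m=cv2.inRange(h,(lo,130,60),(hi,255,255)); nn,_,st,ce=cv2.connectedComponentsWithStats(m)
        for i in range(1,nn):
            if st[i,4]>60:
                ys,xs=np.where(_==i); r=cv2.minAreaRect(np.c_[xs,ys].astype(np.float32))
                bx=[px2z(c,u,131)[:2].round().tolist() for u in cv2.boxPoints(r)]
                print(n,nm,st[i].tolist(),px2z(c,ce[i],131).round(),bx)
E
```

```text
scene tray_blue [284.2 250.7] 0.73 [593.  69. 110.]
scene tray_blue [334.7 244.8] 0.38 [477. 143. 110.]
scene tray_red [309.  271.9] 0.85 [583. 158. 110.]
scene tray_red [330.9 244.8] 0.57 [485. 136. 110.]
scene tray_yellow [338.8 288.2] 0.83 [556. 240. 110.]
scene b [142, 56, 50, 7, 64] [ 420. -795.  131.] [[497.0, -850.0], [341.0, -764.0], [352.0, -744.0], [507.0, -829.0]]
scene b [86, 66, 10, 9, 69] [ 661. -930.  131.] [[664.0, -959.0], [639.0, -938.0], [659.0, -897.0], [683.0, -917.0]]
scene b [104, 73, 11, 10, 72] [ 626. -853.  131.] [[632.0, -882.0], [605.0, -859.0], [627.0, -814.0], [654.0, -837.0]]
scene b [75, 74, 11, 10, 73] [ 711. -910.  131.] [[718.0, -937.0], [686.0, -921.0], [702.0, -877.0], [734.0, -893.0]]
scene b [94, 81, 11, 11, 87] [ 676. -831.  131.] [[679.0, -864.0], [652.0, -842.0], [676.0, -794.0], [702.0, -816.0]]
scene b [421, 211, 15, 14, 160] [229. 252. 131.] [[228.0, 227.0], [198.0, 252.0], [232.0, 279.0], [262.0, 255.0]]
scene b [409, 223, 15, 15, 164] [285. 259. 131.] [[305.0, 241.0], [262.0, 238.0], [266.0, 276.0], [309.0, 278.0]]
scene b [268, 229, 27,
[... 925 characters left out ...]
538.0, 37.0], [536.0, 47.0]]
top b [155, 308, 17, 18, 251] [272. 248. 131.] [[292.0, 266.0], [291.0, 230.0], [254.0, 230.0], [254.0, 265.0]]
top b [115, 313, 18, 18, 260] [263. 335. 131.] [[282.0, 355.0], [282.0, 317.0], [244.0, 316.0], [245.0, 354.0]]
top b [157, 333, 18, 20, 264] [215. 242. 131.] [[214.0, 270.0], [242.0, 242.0], [215.0, 214.0], [188.0, 242.0]]
top b [116, 338, 19, 20, 278] [206. 330. 131.] [[197.0, 355.0], [233.0, 338.0], [215.0, 303.0], [180.0, 320.0]]
top r [204, 164, 14, 47, 230] [569. 144. 131.] [[624.0, 161.0], [626.0, 148.0], [515.0, 128.0], [513.0, 140.0]]
top y [163, 170, 16, 47, 273] [555. 240. 131.] [[609.0, 259.0], [613.0, 242.0], [502.0, 217.0], [498.0, 235.0]]
```

View pics/d1.png

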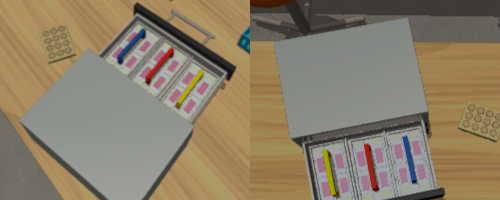

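Drawer is fully out. Blue is in the right-hand bay, its bar centred near world (590,54.5), with red at (572,146) and yellow at (559,242). Now I plan the grasp.

```bash
cat >> plan.py <<'E'
TY=.197; BX=np.array([590,54.5])
def tray_frame(): return frame([0,0,-1],[-np.sin(TY),np.cos(TY),0])
def pan_frame(): return frame(-PR[:,2],PR[:,1])
E
python3 - <<'E'
from plan import *
print(sense()["joints"].round(2))
M=tray_frame(); go([*BX,93+90],M)
E
```

```text
[-0.55 -0.29  2.03  0.19  1.21 -0.79]
both turns [[-0.31, 0.21, 1.994], [0.21, 0.31, -1.981]]
total [ 2.376  0.787 -0.76 ] [ 0.21   0.31  -1.981] rows 15 per row [ 0.1584  0.0524 -0.0507] [ 0.014   0.0207 -0.1321]
```

Request:
drive_tool(commands="0.158 0.052 -0.05 0.014 0.021 -0.132 50;0.158 0.052 -0.05 0.014 0.021 -0.132 50;0.158 0.052 -0.05 0.014 0.021 -0.132 50;0.158 0.052 -0.05 0.014 0.021 -0.132 50;0.158 0.052 -0.05 0.014 0.021 -0.132 50;0.158 0.052 -0.05 0.014 0.021 -0.132 50;0.158 0.052 -0.05 0.014 0.021 -0.132 50;0.158 0.052 -0.05 0.014 0.021 -0.132 50;0.158 0.052 -0.05 0.014 0.021 -0.132 50;0.158 0.052 -0.05 0.014 0.021 -0.132 50;0.158 0.052 -0.05 0.014 0.021 -0.132 50;0.158 0.052 -0.05 0.014 0.021 -0.132 50;0.158 0.052 -0.05 0.014 0.021 -0.132 50;0.158 0.052 -0.05 0.014 0.021 -0.132 50;0.158 0.052 -0.05 0.014 0.021 -0.132 50;0 0 0 0 0 0 50;0 0 0 0 0 0 50")

```text
time_s: 13.25
eef_pos: [589.4, 53.8, 183.2]
ee_rot: [-0.001, 0.995, 0.099, -0.002]
force: [-0.7, 0.2, 0.1]
grip_width: 0.503
grip_force: 0.0
```

```bash
python3 - <<'E'
from plan import *
M=tray_frame(); go([*BX,93],M); s=sense();print(s["joints"].round(2))
E
```

```text
both turns [[0.009, -0.004, 3.998], [-0.003, -0.006, -0.002]]
total [ 0.006  0.007 -0.902] [-0.003 -0.006 -0.002] rows 3 per row [ 0.002   0.0024 -0.3006] [-0.0009 -0.002  -0.0007]
[-0.11  0.49  1.34  0.    1.32  1.26]
```

Request:
drive_tool(commands="0 0 -0.2 0 0 0 50;0 0 -0.2 0 0 0 50;0 0 -0.2 0 0 0 50;0 0 -0.15 0 0 0 50;0 0 -0.08 0 0 0 50;0 0 -0.07 0 0 0 50;0 0 0 0 0 0 50")

```text
time_s: 13.83
eef_pos: [588.9, 53.1, 93.7]
ee_rot: [-0.001, 0.995, 0.098, -0.002]
force: [-0.9, 0.1, 0.4]
grip_width: 0.499
grip_force: 0.0
```

Request:
drive_tool(commands="0 0 0 0 0 0 0;0 0 0 0 0 0 0;0 0 0 0 0 0 0;0 0 0 0 0 0 0;0 0 0 0 0 0 0;0 0 0 0 0 0 0", force=50)

```text
time_s: 14.33
eef_pos: [590.0, 52.8, 95.3]
ee_rot: [-0.001, 0.995, 0.098, -0.001]
force: [-0.2, -0.2, 6.1]
grip_width: 0.129
grip_force: 49.9
```

Request:
drive_tool(commands="0 0 0.05 0 0 0 0;0 0 0.1 0 0 0 0;0 0 0.15 0 0 0 0;0 0 0.2 0 0 0 0;0 0 0.2 0 0 0 0;0 0 0.2 0 0 0 0;0 0 0.2 0 0 0 0;0 0 0.2 0 0 0 0;0 0 0.1 0 0 0 0;0 0 0 0 0 0 0", force=70)

```text
time_s: 15.17
eef_pos: [590.2, 52.8, 236.7]
ee_rot: [-0.001, 0.995, 0.098, 0.001]
force: [-0.1, -0.2, -2.5]
grip_width: 0.121
grip_force: 68.5
```

```bash
cat >> plan.py <<'E'
def blue(c):
    h=cv2.cvtColor(c["pixels"],cv2.COLOR_BGR2HSV); m=cv2.inRange(h,(100,130,60),(130,255,255))
    return m
E
python3 - <<'E'
from plan import *
M=pan_frame(); s=sense(); print(s["joints"].round(2),s["force"])
for t in(pan(-22,0,10.3+70),pan(-22,0,10.3+15)): go(t,M); 
s["eef_pos"]=pan(-22,0,80.3); go(pan(-22,0,25.3),M,s)
for n in("scene","top"):
    c=capture(n); m=blue(c); nn,l,st,ce=cv2.connectedComponentsWithStats(m)
    for i in range(1,nn):
        X=px2z(c,ce[i],s0) if False else px2z(c,ce[i],sense()["eef_pos"][2]-10.3+46)
        if st[i,4]>30 and abs(X[0]-590)<60 and abs(X[1]-54)<60: print(n,st[i],X)
E
```

```text
[-0.11  0.45  1.25  0.    1.44  1.27] [-0.08835267 -0.17069883 -2.49889957]
both turns [[-0.748, 0.05, 3.253], [-0.041, -0.559, -0.668]]
total [-1.363 -3.755 -0.432] [-0.041 -0.559 -0.668] rows 12 per row [-0.1136 -0.3129 -0.036 ] [-0.0034 -0.0465 -0.0557]
both turns [[-0.748, 0.05, 3.253], [-0.041, -0.559, -0.668]]
total [-1.144 -3.832 -0.93 ] [-0.041 -0.559 -0.668] rows 12 per row [-0.0953 -0.3193 -0.0775] [-0.0034 -0.0465 -0.0557]
both turns [[-0.748, 0.05, 3.253], [-0.041, -0.559, -0.668]]
total [ 0.219 -0.077 -0.499] [-0.041 -0.559 -0.668] rows 7 per row [ 0.0313 -0.011  -0.0712] [-0.0059 -0.0798 -0.0954]
scene [266 213  15  24 108] [623.47884292  62.70458016 270.3510034 ]
```

Request:
drive_tool(commands="-0.05 -0.13 0 -0.003 -0.037 -0.045 0;-0.09 -0.25 0 -0.003 -0.037 -0.045 0;-0.09 -0.25 -0.03 -0.003 -0.037 -0.045 0;-0.09 -0.25 -0.03 -0.003 -0.037 -0.045 0;-0.09 -0.25 -0.03 -0.003 -0.037 -0.045 0;-0.09 -0.25 -0.03 -0.003 -0.037 -0.045 0;-0.09 -0.25 -0.03 -0.003 -0.037 -0.045 0;-0.09 -0.25 -0.03 -0.003 -0.037 -0.045 0;-0.09 -0.25 -0.03 -0.003 -0.037 -0.045 0;-0.09 -0.25 -0.03 -0.003 -0.037 -0.045 0;-0.09 -0.25 -0.03 -0.003 -0.037 -0.045 0;-0.09 -0.25 -0.03 -0.003 -0.037 -0.045 0;-0.09 -0.25 -0.03 -0.003 -0.037 -0.045 0;-0.09 -0.25 -0.04 -0.003 -0.037 -0.045 0;-0.09 -0.25 -0.04 -0.003 -0.037 -0.045 0;-0.04 -0.12 -0.03 0 0 0 0;0 0 0 0 0 0 0;0 0 0 0 0 0 0")

```text
time_s: 16.77
eef_pos: [453.8, -321.8, 188.8]
ee_rot: [0.036, 0.963, -0.167, 0.209]
force: [0.2, 0.5, -3.5]
grip_width: 0.125
grip_force: 68.6
```

```bash
python3 - <<'E'
from plan import *
M=pan_frame(); s=sense(); print(s["eef_pos"],s["joints"].round(2),s["force"])
go(pan(-22,0,30.3),M)
e=s["eef_pos"]; q=np.array(s["ee_rot"]); C=R.from_quat(q[[1,2,3,0]]).as_matrix()
print("e in panel",PR.T@(e-[PV[0],PV[1],130]))
# bar top ends predicted: 36 mm behind e along tool, +-55 along tool x
E=np.array([e-C[:,2]*35.7+C[:,0]*k for k in(-55,0,55)])
for n in("scene","top"):
    c=capture(n); print(n,proj(c,E).round(1).tolist()); m=blue(c); nn,l,st,ce=cv2.connectedComponentsWithStats(m)
    cc=proj(c,E)[1]
    for i in range(1,nn):
        if st[i,4]>15 and np.linalg.norm(ce[i]-cc)<50: print(st[i].tolist(),ce[i].round(1))
    u,v=cc.astype(int); r=c["pixels"][max(v-75,0):v+75,u-75:u+75]
    cv2.imwrite(f"pics/e_{n}.png",cv2.resize(r,(400,400),interpolation=cv2.INTER_CUBIC)); print(u,v)
a,b=[cv2.imread(f"pics/e_{n}.png") for n in("scene","top")]; cv2.imwrite("pics/e1.png",np.hstack([a,b]))
E
```

```text
[ 453.80517006 -321.80483504  188.77369222] [-0.94  0.2   1.79  0.33  0.82  0.78] [ 0.22404001  0.45377467 -3.51538776]
both turns [[1.574, -0.555, -3.626], [-0.005, -0.011, 0.008]]
total [ 0.2   -0.079 -0.406] [-0.005 -0.011  0.008] rows 2 per row [ 0.1    -0.0394 -0.203 ] [-0.0026 -0.0053  0.0042]
e in panel [-24.32080755   0.81482977  76.17069107]
scene [[256.3, 117.0], [239.9, 115.4], [222.7, 113.8]]
[220, 114, 18, 11, 65] [227.8 117.1]
239 115
top [[410.6, 260.0], [421.1, 237.6], [432.0, 214.4]]
[420, 209, 13, 27, 136] [426.1 222.6]
[409, 252, 5, 8, 23] [410.9 255.9]
421 237
```

View pics/e1.png

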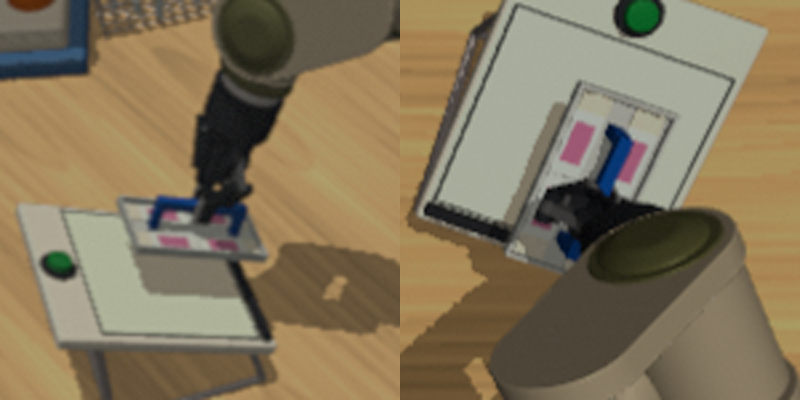

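The tray hangs level with the panel over its middle. In the top view the bar spans (409–433, 209–260), which puts it about 5 mm up-slope of nominal, so the ledge is clear. I lower it in stages and watch the force.

Request:
drive_tool(commands="0.05 -0.02 -0.1 -0.001 -0.003 0.002 0;0.05 -0.02 -0.1 -0.001 -0.003 0.002 0;0.05 -0.02 -0.1 -0.002 -0.003 0.002 0;0.05 -0.02 -0.1 -0.001 -0.002 0.002 0;0.02 -0.007 -0.045 0 0 0 0;0.02 -0.007 -0.045 0 0 0 0;0 0 0 0 0 0 0;0 0 0 0 0 0 0")

```text
time_s: 17.53
eef_pos: [478.6, -331.5, 141.2]
ee_rot: [0.037, 0.962, -0.163, 0.214]
force: [-0.0, 0.1, -2.4]
grip_width: 0.126
grip_force: 68.6
```

```bash
cat >> plan.py <<'E'
def rep():
    s=sense(); e=s["eef_pos"]; q=np.array(s["ee_rot"]); C=R.from_quat(q[[1,2,3,0]]).as_matrix()
    print("e in panel",(PR.T@(e-[PV[0],PV[1],130])).round(1),"F panel",(PR.T@s["force"]).round(1),"T",(PR.T@s["wrist_torque"]).round(2),s["grip_width"],s["time_s"])
E
python3 -c "
from plan import *
rep(); go(pan(-22,0,14.3),pan_frame()); print(PR.round(3))"
```

```text
e in panel [-20.3  -0.1  21.8] F panel [-1.   0.1 -2.1] T [-0.04  0.42 -0.02] 0.12561009257605196 17.5333
both turns [[-1.598, 0.562, 3.622], [0.003, 0.003, -0.001]]
total [ 0.016 -0.005 -0.076] [ 0.003  0.003 -0.001] rows 1 per row [ 0.0158 -0.0045 -0.0756] [ 0.0028  0.0028 -0.0012]
[[ 0.855  0.331 -0.399]
 [-0.3    0.944  0.14 ]
 [ 0.422  0.     0.906]]
```

Request:
drive_tool(commands="0.006 -0.002 -0.0136 0 0 0 0;0.006 -0.002 -0.0136 0 0 0 0;0.006 -0.002 -0.0136 0 0 0 0;0.006 -0.002 -0.0136 0 0 0 0;0.006 -0.002 -0.0136 0 0 0 0;0 0 0 0 0 0 0;0 0 0 0 0 0 0")

```text
time_s: 18.12
eef_pos: [481.5, -332.5, 134.3]
ee_rot: [0.037, 0.962, -0.163, 0.214]
force: [0.3, 0.5, -2.9]
grip_width: 0.123
grip_force: 68.6
```

```bash
python3 -c "
from plan import *
rep()"
```

```text
e in panel [-20.4  -0.1  14.3] F panel [-1.1  0.6 -2.6] T [-0.01  0.4  -0.04] 0.12344258667886907 18.1167
```

Request:
drive_tool(commands="0.004 -0.0014 -0.009 0 0 0 0;0.004 -0.0014 -0.009 0 0 0 0;0 0 0 0 0 0 0;0 0 0 0 0 0 0")

```text
time_s: 18.45
eef_pos: [482.3, -332.8, 132.5]
ee_rot: [0.037, 0.962, -0.163, 0.214]
force: [0.4, -1.0, -1.7]
grip_width: 0.121
grip_force: 68.6
```

```bash
python3 -c "
from plan import *
rep()"
```

```text
e in panel [-20.4  -0.1  12.3] F panel [-0.1 -0.8 -1.9] T [ 0.03  0.46 -0.03] 0.12103225979206704 18.45
```

Request:
drive_tool(commands="0.004 -0.0014 -0.009 0 0 0 0;0.004 -0.0014 -0.009 0 0 0 0;0 0 0 0 0 0 0;0 0 0 0 0 0 0")

```text
time_s: 18.78
eef_pos: [483.1, -333.1, 131.1]
ee_rot: [0.037, 0.962, -0.163, 0.215]
force: [-5.2, 2.3, 2.8]
grip_width: 0.123
grip_force: 69.5
```

```bash
python3 -c "
from plan import *
rep()"
```

```text
e in panel [-20.2  -0.2  10.7] F panel [-4.   0.5  4.9] T [0.11 0.79 0.02] 0.1233494146879499 18.7833
```

Request:
drive_tool(commands="0.004 -0.0014 -0.009 0 0 0 0;0.004 -0.0014 -0.009 0 0 0 0;0 0 0 0 0 0 0;0 0 0 0 0 0 0")

```text
time_s: 19.12
eef_pos: [483.2, -333.1, 131.0]
ee_rot: [0.037, 0.962, -0.162, 0.214]
force: [-26.0, 12.4, 26.4]
grip_width: 0.126
grip_force: 74.2
```

```bash
python3 -c "
from plan import *
rep()"
```

```text
e in panel [-20.2  -0.1  10.6] F panel [-14.8   3.1  36. ] T [ 0.46  2.59 -0.03] 0.12559236280791344 19.1167
```

Request:
drive_tool(commands="-0.006 0.002 0.0136 0 0 0 0;0 0 0 0 0 0 0;-0.0086 0.003 -0.0042 0 0 0 0;-0.0086 0.003 -0.0042 0 0 0 0;-0.0086 0.003 -0.0042 0 0 0 0;-0.0086 0.003 -0.0042 0 0 0 0;0 0 0 0 0 0 0")

```text
time_s: 19.7
eef_pos: [480.8, -333.0, 130.1]
ee_rot: [0.038, 0.962, -0.163, 0.216]
force: [0.2, 0.1, 6.3]
grip_width: 0.128
grip_force: 69.7
```

```bash
python3 -c "
from plan import *
rep()"
```

```text
e in panel [-22.7  -0.8  10.7] F panel [2.8 0.2 5.7] T [ 0.07 -0.09 -0.07] 0.12847500640717555 19.7
```

Request:
drive_tool(commands="-0.0086 0.003 -0.0042 0 0 0 0;-0.0086 0.003 -0.0042 0 0 0 0;-0.0086 0.003 -0.0042 0 0 0 0;0 0 0 0 0 0 0")

```text
time_s: 20.03
eef_pos: [478.6, -332.7, 129.3]
ee_rot: [0.039, 0.962, -0.164, 0.217]
force: [3.5, -2.3, 4.6]
grip_width: 0.123
grip_force: 69.3
```

```bash
python3 -c "
from plan import *
rep()"
```

```text
e in panel [-25.   -1.2  10.8] F panel [ 5.6 -1.   2.4] T [-0.14 -0.48 -0.08] 0.12305028189954492 20.0333
```

Request:
drive_tool(commands="-0.0086 0.003 -0.0042 0 0 0 0;-0.0086 0.003 -0.0042 0 0 0 0;-0.0086 0.003 -0.0042 0 0 0 0;0 0 0 0 0 0 0;0 0 0 0 0 0 0")

```text
time_s: 20.45
eef_pos: [477.6, -332.9, 129.9]
ee_rot: [0.04, 0.961, -0.164, 0.219]
force: [11.5, -3.2, 9.8]
grip_width: 0.122
grip_force: 69.5
```

```bash
python3 -c "
from plan import *
rep()"
```

```text
e in panel [-25.5  -1.7  11.8] F panel [14.9  0.8  3.8] T [ 0.36 -2.15 -0.27] 0.12212060203240911 20.45
```

Request:
drive_tool(commands="-0.0086 0.003 -0.0042 0 0 0 0;-0.0086 0.003 -0.0042 0 0 0 0;-0.0086 0.003 -0.0042 0 0 0 0;0 0 0 0 0 0 0;0 0 0 0 0 0 0")

```text
time_s: 20.87
eef_pos: [476.9, -332.8, 130.7]
ee_rot: [0.041, 0.96, -0.164, 0.222]
force: [21.6, -1.6, 15.2]
grip_width: 0.121
grip_force: 69.7
```

```bash
python3 -c "
from plan import *
rep()"
```

```text
e in panel [-25.8  -1.9  12.8] F panel [25.4  5.6  4.9] T [ 1.05 -3.93 -0.33] 0.12053622678313972 20.8667
```

Request:
drive_tool(commands="0.0172 -0.006 0.0084 0 0 0 0;0.0172 -0.006 0.0084 0 0 0 0;0.0086 -0.003 0.0042 0 0 0 0;0 0 0 0 0 0 0;0 0 0 0 0 0 0")

```text
time_s: 21.28
eef_pos: [478.3, -332.8, 129.4]
ee_rot: [0.039, 0.961, -0.164, 0.218]
force: [5.8, -1.9, 6.6]
grip_width: 0.127
grip_force: 69.4
```

```bash
python3 -c "
from plan import *
rep(); go(pan(-25.5,-.5,10.5),pan_frame())"
```

```text
e in panel [-25.1  -1.4  11.1] F panel [8.3 0.1 3.4] T [ 0.02 -0.99 -0.17] 0.12713528453838271 21.2833
both turns [[-1.608, 0.573, 3.617], [0.01, 0.01, 0.002]]
total [ 0.002  0.009 -0.007] [0.01  0.01  0.002] rows 1 per row [ 0.0022  0.0089 -0.0068] [0.0095 0.0099 0.0015]
```

Request:
drive_tool(commands="0.01 -0.003 -0.003 0 0 0 0;0.009 -0.003 -0.004 0 0 0 0;0 0 0 0 0 0 0;0 0 0 0 0 0 0")

```text
time_s: 21.62
eef_pos: [478.7, -332.8, 129.1]
ee_rot: [0.039, 0.962, -0.163, 0.216]
force: [-15.9, 4.9, 23.3]
grip_width: 0.124
grip_force: 73.0
```

```bash
python3 -c "
from plan import *
rep(); go(pan(-25.5,-.5,10.5),pan_frame())"
```

```text
e in panel [-24.9  -1.3  10.6] F panel [-5.2 -0.7 28.2] T [-0.08  1.37 -0.23] 0.12412532242249523 21.6167
both turns [[-1.602, 0.57, 3.618], [0.008, 0.006, -0.0]]
total [-0.002  0.009 -0.003] [ 0.008  0.006 -0.   ] rows 1 per row [-0.0017  0.0094 -0.0034] [ 0.0083  0.0065 -0.0001]
```

Request:
drive_tool(commands="-0.004 0.001 0.009 0 0 0 0;-0.009 0.003 -0.004 0 0 0 0;-0.009 0.003 -0.004 0 0 0 0;0 0 0 0 0 0 0;0 0 0 0 0 0 0", force=30)

```text
time_s: 22.03
eef_pos: [478.2, -333.0, 129.3]
ee_rot: [0.04, 0.961, -0.164, 0.218]
force: [7.2, -2.6, 7.3]
grip_width: 0.128
grip_force: 69.6
```

```bash
python3 -c "
from plan import *
rep(); go(pan(-25.5,-.5,10.5),pan_frame())"
```

```text
e in panel [-25.2  -1.7  11. ] F panel [10.  -0.   3.3] T [-0.02 -1.23 -0.29] 0.12790752373971603 22.0333
both turns [[-1.609, 0.575, 3.616], [0.011, 0.011, 0.002]]
total [ 0.003  0.011 -0.006] [0.011 0.011 0.002] rows 1 per row [ 0.0031  0.0113 -0.0057] [0.0106 0.0111 0.0022]
```

Request:
drive_tool(commands="0.003 -0.001 -0.006 0 0 0 0;0 0 0 0 0 0 0;0 0 0 0 0 0 18;0 0 0 0 0 0 25;0 0 0 0 0 0 35;0 0 0 0 0 0 35", force=30)

```text
time_s: 22.53
eef_pos: [476.3, -330.7, 125.4]
ee_rot: [0.037, 0.962, -0.163, 0.214]
force: [0.2, 0.3, -0.5]
grip_width: 0.349
grip_force: 0.0
```

```bash
python3 -c "
from plan import *
rep(); go(pan(-25.5,-.5,10.5+60),pan_frame())"
```

```text
e in panel [-29.1  -0.1   8.5] F panel [-0.2  0.4 -0.5] T [-0.08  0.21 -0.06] 0.349123286532065 22.5333
both turns [[-1.597, 0.561, 3.623], [0.002, 0.002, -0.001]]
total [-0.217  0.072  0.577] [ 0.002  0.002 -0.001] rows 2 per row [-0.1086  0.0359  0.2885] [ 0.0012  0.0012 -0.0004]
```

Request:
drive_tool(commands="-0.024 0.008 0.055 0 0 0 35;-0.06 0.02 0.136 0 0 0 35;-0.1 0.035 0.22 0 0 0 35;-0.1 0.035 0.23 0 0 0 35;-0.1 0.15 0.23 0 0 0 20;-0.1 0.3 0.1 0 0 0 0;-0.1 0.3 0.1 0 0 0 0;0 0.3 0 0 0 0 0;0 0 0 0 0 0 0")

```text
time_s: 23.28
eef_pos: [417.4, -212.3, 233.7]
ee_rot: [0.037, 0.962, -0.162, 0.215]
force: [0.6, -1.2, 0.3]
grip_width: 0.003
grip_force: 0.0
```

```bash
cat >> plan.py <<'E'
HY2=.2; HX2=np.array([np.cos(HY2),np.sin(HY2),0]); HB=np.array([430.5,117.8,138.])
def push_frame(a=15):
    a=np.radians(a); return frame(np.cos(a)*np.array([0,0,-1])+np.sin(a)*HX2,[-HX2[1],HX2[0],0])
def bluecheck():
    for n in("scene","top"):
        c=capture(n); m=blue(c)
        X=np.array([pan(-25+k,0,46) for k in(-55,0,55)]); pr=proj(c,X)
        nn,l,st,ce=cv2.connectedComponentsWithStats(m)
        for i in range(1,nn):
            if st[i,4]>15 and np.linalg.norm(ce[i]-pr[1])<40:
                ys,xs=np.where(l==i)
                print(n,pr.round(1).tolist(),"obs",st[i].tolist(),ce[i].round(1),cv2.fitLine(np.c_[xs,ys].astype(np.float32),cv2.DIST_L2,0,.01,.01).ravel().round(3), "pred dir",((pr[2]-pr[0])/np.linalg.norm(pr[2]-pr[0])).round(3))
E
python3 - <<'E'
from plan import *
M=push_frame(); bluecheck()
t=HB+32*M[:,2]-30*HX2
go(t+[0,0,110],M); print(t,sense()["joints"].round(2))
E
```

```text
scene [[249.1, 133.1], [233.2, 132.0], [216.5, 130.7]] obs [214, 131, 36, 12, 137] [232.4 134. ] [9.99000e-01 3.50000e-02 2.32387e+02 1.34022e+02] pred dir [-0.997 -0.074]
top [[405.1, 249.2], [414.6, 228.2], [424.5, 206.4]] obs [403, 203, 24, 46, 237] [414.8 226.3] [ 4.13000e-01 -9.11000e-01  4.14781e+02  2.26283e+02] pred dir [ 0.414 -0.91 ]
both turns [[1.19, -0.084, -3.144], [0.018, 0.229, 0.679]]
total [-0.088  3.289 -0.164] [0.018 0.229 0.679] rows 10 per row [-0.0088  0.3289 -0.0164] [0.0018 0.0229 0.0679]
[409.21511933 113.48534108 107.09037356] [-0.85 -0.06  1.96  0.27  0.87  0.92]
```

```bash
python3 - <<'E'
from plan import *
c=capture("top"); g=cv2.cvtColor(c["pixels"],cv2.COLOR_BGR2GRAY).astype(np.float32)
xs=np.arange(-130,-75,2.5); print("x",xs.round().astype(int).tolist())
for y in(-90,-75,-60,-35,-20,0,20,35,60,75,90):
    pr=proj(c,[pan(x,y,0) for x in xs]).astype(np.float32)
    print(y,cv2.remap(g,pr[:,:1],pr[:,1:],cv2.INTER_LINEAR).ravel().astype(int).tolist())
xs=np.arange(30,80,2.5); print("x",xs.astype(int).tolist())
for y in(-35,-15,15,35,75):
    pr=proj(c,[pan(x,y,12) for x in xs]).astype(np.float32)
    print(y,cv2.remap(g,pr[:,:1],pr[:,1:],cv2.INTER_LINEAR).ravel().astype(int).tolist())
E
```

```text
x [-130, -128, -125, -122, -120, -118, -115, -112, -110, -108, -105, -102, -100, -98, -95, -92, -90, -88, -85, -82, -80, -78]
-90 [139, 137, 131, 114, 57, 28, 27, 27, 28, 51, 80, 114, 158, 165, 165, 165, 165, 165, 165, 165, 165, 165]
-75 [86, 84, 91, 88, 48, 29, 27, 27, 30, 57, 92, 114, 155, 165, 165, 165, 165, 165, 165, 165, 165, 165]
-60 [84, 85, 96, 107, 73, 36, 28, 28, 27, 44, 72, 110, 154, 165, 165, 165, 165, 165, 165, 165, 165, 165]
-35 [84, 86, 91, 97, 74, 33, 27, 40, 85, 120, 129, 143, 158, 159, 158, 158, 157, 158, 160, 161, 161, 159]
-20 [38, 70, 89, 90, 67, 32, 27, 29, 66, 106, 117, 131, 160, 159, 146, 112, 97, 94, 100, 99, 100, 89]
0 [15, 15, 41, 83, 79, 40, 27, 33, 74, 124, 121, 127, 127, 112, 95, 95, 92, 78, 56, 20, 19, 20]
20 [11, 13, 24, 51, 62, 29, 26, 29, 66, 108, 122, 130, 157, 160, 160, 160, 160, 160, 162, 165, 165, 160]
35 [20, 29, 46, 54, 61, 74, 60, 44, 69, 114, 131, 127, 132, 143, 149, 152, 152, 151, 148, 145, 144, 145]
60 [17, 17, 23, 25, 14, 19, 19, 27, 29, 27, 63, 94, 126, 159, 165, 165, 165, 165, 165, 165, 165, 165]
75 [16, 39, 69, 96, 90, 41, 26, 27, 28, 29, 64, 93, 129, 161, 165, 165, 165, 165, 165, 165, 165, 165]
90 [86, 84, 86, 91, 88, 57, 27, 26, 26, 33, 71, 112, 136, 163, 165, 166, 165, 165, 164, 165, 165, 164]
x [30, 32, 35, 37, 40, 42, 45, 47, 50, 52, 55, 57, 60, 62, 65, 67, 70, 72, 75, 77]
-35 [137, 140, 136, 138, 138, 138, 142, 118, 106, 126, 134, 150, 165, 165, 165, 165, 165, 165, 165, 165]
-15 [165, 164, 161, 160, 160, 160, 160, 154, 135, 128, 136, 149, 165, 164, 165, 165, 165, 165, 165, 164]
15 [166, 164, 161, 160, 160, 160, 160, 150, 128, 126, 135, 147, 165, 165, 165, 165, 165, 165, 165, 165]
35 [159, 163, 159, 152, 148, 148, 139, 127, 99, 124, 135, 143, 165, 165, 165, 165, 165, 165, 165, 166]
75 [165, 165, 166, 166, 165, 165, 165, 165, 165, 165, 165, 165, 165, 165, 165, 165, 165, 165, 165, 165]
```

Request:
drive_tool(commands="-0.009 0.3 -0.0 0.002 0.021 0.062 0;-0.009 0.3 -0.0 0.002 0.021 0.062 0;-0.009 0.3 -0.0 0.002 0.021 0.062 0;-0.009 0.3 -0.0 0.002 0.021 0.062 0;-0.009 0.3 -0.0 0.002 0.021 0.062 0;-0.009 0.3 -0.0 0.002 0.021 0.062 0;-0.009 0.3 -0.0 0.002 0.021 0.062 0;-0.009 0.3 -0.03 0.002 0.021 0.062 0;-0.009 0.3 -0.03 0.002 0.021 0.062 0;-0.009 0.3 -0.03 0.002 0.021 0.062 0;0 0.289 -0.074 0 0.019 0.059 0;0 0 0 0 0 0 0;0 0 0 0 0 0 0")

```text
time_s: 24.52
eef_pos: [409.3, 113.2, 216.0]
ee_rot: [-0.014, 0.987, 0.099, 0.128]
force: [0.7, -0.4, -0.5]
grip_width: -0.0
grip_force: 0.0
```

```bash
python3 - <<'E'
from plan import *
M=push_frame(); t=HB+32*M[:,2]-30*HX2; go(t,M); print(sense()["joints"].round(2))
E
```

```text
both turns [[1.008, 0.208, -3.864], [-0.001, -0.004, 0.0]]
total [-1.000e-03  2.000e-03 -1.089e+00] [-0.001 -0.004  0.   ] rows 4 per row [-0.0003  0.0006 -0.2722] [-0.0004 -0.0011  0.0001]
[-0.05 -0.06  1.96  0.08  0.99  1.29]
```

The profile shows the tray rim rising straight from the dark ledge on both sides with no gap, and the bar direction matches to 0.1°. The tray is placed correctly. Now I shut the drawer.

Request:
drive_tool(commands="0 0 -0.15 0 0 0 0;0 0 -0.25 0 0 0 0;0 0 -0.25 0 0 0 0;0 0 -0.25 0 0 0 0;0 0 -0.14 0 0 0 0;0 0 -0.05 0 0 0 0;0 0 0 0 0 0 0;0.049 0.01 0 0 0 0 0;0.049 0.01 0 0 0 0 0;0.049 0.01 0 0 0 0 0;0.049 0.01 0 0 0 0 0;0 0 0 0 0 0 0")

```text
time_s: 25.52
eef_pos: [429.9, 117.0, 108.0]
ee_rot: [-0.014, 0.987, 0.098, 0.13]
force: [0.6, -0.2, -0.9]
grip_width: 0.001
grip_force: 0.0
```

Request:
drive_tool(commands="0.04 0.008 0 0 0 0 0;0.06 0.012 0 0 0 0 0;0.078 0.016 0 0 0 0 0;0.078 0.016 0 0 0 0 0;0.078 0.016 0 0 0 0 0;0.078 0.016 0 0 0 0 0;0.078 0.016 0 0 0 0 0;0.078 0.016 0 0 0 0 0;0.078 0.016 0 0 0 0 0;0.078 0.016 0 0 0 0 0;0.078 0.016 0 0 0 0 0;0.078 0.016 0 0 0 0 0;0.078 0.016 0 0 0 0 0;0.078 0.016 0 0 0 0 0;0.078 0.016 0 0 0 0 0;0.078 0.016 0 0 0 0 0;0.078 0.016 0 0 0 0 0;0.078 0.016 0 0 0 0 0;0.078 0.016 0 0 0 0 0")

```text
time_s: 27.1
eef_pos: [572.0, 146.3, 107.5]
ee_rot: [-0.014, 0.987, 0.098, 0.129]
force: [-2.1, 0.9, -0.0]
grip_width: 0.005
grip_force: 1.0
```

Request:
drive_tool(commands="0.05 0.01 0 0 0 0 0;0.05 0.01 0 0 0 0 0;0.05 0.01 0 0 0 0 0;0 0 0 0 0 0 0")

```text
time_s: 27.43
eef_pos: [587.3, 149.2, 107.7]
ee_rot: [-0.014, 0.987, 0.098, 0.13]
force: [0.2, 0.7, 0.2]
grip_width: -0.001
grip_force: 0.0
```

Request:
drive_tool(commands="0.03 0.006 0 0 0 0 0;0.03 0.006 0 0 0 0 0;0.02 0.004 0 0 0 0 0;0 0 0 0 0 0 0")

```text
time_s: 27.77
eef_pos: [594.6, 150.8, 107.6]
ee_rot: [-0.014, 0.987, 0.098, 0.129]
force: [0.3, -1.4, -0.6]
grip_width: 0.002
grip_force: 0.0
```

Request:
drive_tool(commands="0.02 0.004 0 0 0 0 0;0.02 0.004 0 0 0 0 0;0 0 0 0 0 0 0")

```text
time_s: 28.02
eef_pos: [598.3, 151.6, 107.5]
ee_rot: [-0.014, 0.987, 0.098, 0.129]
force: [-1.0, 0.5, 0.0]
grip_width: -0.0
grip_force: 0.4
```

Request:
drive_tool(commands="0.02 0.004 0 0 0 0 0;0.02 0.004 0 0 0 0 0;0.015 0.003 0 0 0 0 0;0 0 0 0 0 0 0")

```text
time_s: 28.35
eef_pos: [598.9, 152.1, 105.9]
ee_rot: [-0.013, 0.987, 0.099, 0.122]
force: [-32.3, -8.8, 15.1]
grip_width: -0.001
grip_force: 14.2
```

```bash
python3 - <<'E'
from plan import *
s=sense();print(s["eef_pos"],s["force"])
t=capture("top"); h=cv2.cvtColor(t["pixels"],cv2.COLOR_BGR2HSV)
for nm,lo,hi in(("r",0,8),("y",22,35)): 
    m=cv2.inRange(h,(lo,130,60),(hi,255,255))[100:260,120:290]; print(nm,int((m>0).sum()))
E
```

```text
[598.87236805 152.06049642 105.91641017] [-32.28272924  -8.78894869  15.09601374]
r 0
y 0
```

Request:
drive_tool(commands="-0.06 -0.012 0 0 0 0 0;-0.1 -0.02 0 0 0 0 0;-0.15 -0.03 0 0 0 0 0;-0.1 -0.02 0.1 0 0 0 0;-0.1 -0.02 0.25 0 0 0 0;-0.1 -0.05 0.3 0 0 0 0;-0.05 -0.1 0.3 0 0 0 0;0 -0.15 0.2 0 0 0 0;0 -0.2 0.1 0 0 0 0;0 0 0 0 0 0 0")

```text
time_s: 29.23
eef_pos: [539.0, 90.2, 235.5]
ee_rot: [-0.013, 0.986, 0.097, 0.132]
force: [-0.6, 0.5, 0.9]
grip_width: -0.001
grip_force: 0.0
```

```bash
python3 - <<'E'
from plan import *
M=pan_frame(); print(sense()["joints"].round(2)); go(pan(117,0,60),M); print(pan(117,0,60),pan(117,0,3))
for n in("top",):
    c=capture(n); h=cv2.cvtColor(c["pixels"],cv2.COLOR_BGR2HSV); m=cv2.inRange(h,(50,120,40),(80,255,255)); nn,l,st,ce=cv2.connectedComponentsWithStats(m)
    i=1+np.argmax(st[1:,4]); print(n,st[i],ce[i],proj(c,pan(117,0,15)))
E
```

```text
[-0.09  0.2   1.63  0.08  1.06  1.26]
both turns [[-1.19, 0.085, 3.144], [-0.015, -0.219, -0.677]]
total [ 0.418 -4.574 -0.017] [-0.015 -0.219 -0.677] rows 14 per row [ 0.0299 -0.3267 -0.0012] [-0.001  -0.0156 -0.0484]
[ 580.87524252 -367.18914317  233.7979868 ] [ 603.59328215 -375.14875042  182.13044062]
top [430 161  14  13 137] [436.34306569 167.25547445] [[437.10114409 167.78506392]]
```

Request:
drive_tool(commands="0.028 -0.305 0 -0.001 -0.0146 -0.045 0;0.028 -0.305 0 -0.001 -0.0146 -0.045 0;0.028 -0.305 0 -0.001 -0.0146 -0.045 0;0.028 -0.305 0 -0.001 -0.0146 -0.045 0;0.028 -0.305 0 -0.001 -0.0146 -0.045 0;0.028 -0.305 0 -0.001 -0.0146 -0.045 0;0.028 -0.305 0 -0.001 -0.0146 -0.045 0;0.028 -0.305 0 -0.001 -0.0146 -0.045 0;0.028 -0.305 0 -0.001 -0.0146 -0.045 0;0.028 -0.305 0 -0.001 -0.0146 -0.045 0;0.028 -0.305 0 -0.001 -0.0146 -0.045 0;0.028 -0.305 0 -0.001 -0.0146 -0.045 0;0.028 -0.305 0 -0.001 -0.0146 -0.045 0;0.028 -0.305 0 -0.001 -0.0146 -0.045 0;0.028 -0.305 0 -0.001 -0.0146 -0.045 0;0 0 0 0 0 0 0;0 0 0 0 0 0 0")

```text
time_s: 30.7
eef_pos: [579.7, -365.4, 230.8]
ee_rot: [0.034, 0.963, -0.163, 0.21]
force: [0.4, -0.4, -0.1]
grip_width: -0.0
grip_force: 0.0
```

```bash
python3 - <<'E'
from plan import *
rep(); go(pan(117,0,6),pan_frame()); bluecheck()
E
```

```text
e in panel [114.2   1.3  58. ] F panel [ 0.4 -0.3 -0.3] T [ 0.06  0.21 -0.02] -0.00015215020436925818 30.7
both turns [[-1.583, 0.547, 3.63], [-0.006, -0.008, -0.004]]
total [ 0.227 -0.094 -0.459] [-0.006 -0.008 -0.004] rows 2 per row [ 0.1135 -0.0469 -0.2295] [-0.0032 -0.0039 -0.002 ]
scene [[249.1, 133.1], [233.2, 132.0], [216.5, 130.7]] obs [214, 131, 36, 9, 96] [232.6 132.9] [1.00000e+00 2.00000e-03 2.32615e+02 1.32875e+02] pred dir [-0.997 -0.074]
top [[405.1, 249.2], [414.6, 228.2], [424.5, 206.4]] obs [403, 236, 10, 13, 61] [407.5 242.5] [  0.478  -0.878 407.492 242.492] pred dir [ 0.414 -0.91 ]
```

Request:
drive_tool(commands="0.038 -0.016 -0.077 -0.001 -0.001 -0.001 0;0.038 -0.016 -0.077 -0.001 -0.002 -0.001 0;0.038 -0.016 -0.077 -0.001 -0.001 -0.001 0;0.038 -0.016 -0.077 -0.001 -0.002 -0.001 0;0.038 -0.015 -0.077 -0.001 -0.001 0 0;0.037 -0.015 -0.075 -0.001 -0.001 0 0;0 0 0 0 0 0 0;0 0 0 0 0 0 0")

```text
time_s: 31.47
eef_pos: [602.5, -374.4, 185.8]
ee_rot: [0.037, 0.962, -0.163, 0.214]
force: [1.0, 0.5, 0.6]
grip_width: -0.003
grip_force: 0.0
```

```bash
python3 -c "
from plan import *
rep()"
```

```text
e in panel [117.4   0.3   6.9] F panel [0.9 0.8 0.2] T [0.04 0.23 0.02] -0.0034679995393605287 31.4667
```

Request:
drive_tool(commands="0.006 -0.002 -0.0136 0 0 0 0;0.006 -0.002 -0.0136 0 0 0 0;0.006 -0.002 -0.0136 0 0 0 0;0 0 0 0 0 0 0")

```text
time_s: 31.8
eef_pos: [604.3, -375.2, 182.6]
ee_rot: [0.037, 0.962, -0.163, 0.214]
force: [-0.7, 0.2, 1.4]
grip_width: 0.003
grip_force: 0.7
```

```bash
python3 -c "
from plan import *
rep()"
```

```text
e in panel [117.9   0.2   3.2] F panel [-0.  -0.1  1.5] T [-0.04  0.23 -0.05] 0.0032590225251147103 31.8
```

Contact came at about 3 mm, as predicted. Pressing on.

Request:
drive_tool(commands="0.006 -0.002 -0.0136 0 0 0 0;0.006 -0.002 -0.0136 0 0 0 0;0.006 -0.002 -0.0136 0 0 0 0;0.004 -0.0014 -0.009 0 0 0 0;0 0 0 0 0 0 0;0 0 0 0 0 0 0")

```text
time_s: 32.3
eef_pos: [606.5, -376.0, 177.8]
ee_rot: [0.037, 0.962, -0.163, 0.214]
force: [-1.9, 0.6, 4.5]
grip_width: -0.0
grip_force: 2.3
```

```bash
python3 -c "
from plan import *
rep()"
```

```text
e in panel [117.9   0.2  -2.2] F panel [ 0.1 -0.1  4.9] T [-0.07  0.2   0.  ] -0.0004673961347800587 32.3
```

Request:
drive_tool(commands="0.004 -0.0014 -0.009 0 0 0 0;0.004 -0.0014 -0.009 0 0 0 0;0 0 0 0 0 0 0;0 0 0 0 0 0 0")

```text
time_s: 32.63
eef_pos: [606.8, -376.1, 177.3]
ee_rot: [0.037, 0.962, -0.163, 0.214]
force: [-11.7, 5.4, 14.5]
grip_width: -0.001
grip_force: 9.2
```

```bash
python3 -c "
from plan import *
rep()"
```

```text
e in panel [ 1.18e+02  1.00e-01 -2.80e+00] F panel [-5.5  1.2 18.6] T [ 0.1   1.27 -0.05] -0.0008385017976253724 32.6333
```

Fully down (18.6 N, no further travel). I let go, retreat and check everything.

Request:
drive_tool(commands="-0.02 0.007 0.045 0 0 0 0;-0.04 0.014 0.09 0 0 0 0;-0.08 0.028 0.18 0 0 0 0;-0.1 0.035 0.24 0 0 0 0;-0.1 0.035 0.24 0 0 0 0;-0.1 0.2 0.2 0 0 0 0;-0.2 0.3 0.1 0 0 0 0;-0.2 0.3 0 0 0 0 0;-0.2 0.3 0 0 0 0 0;0 0 0 0 0 0 0;0 0 0 0 0 0 0")

```text
time_s: 33.55
eef_pos: [502.7, -252.9, 285.7]
ee_rot: [0.037, 0.962, -0.163, 0.214]
force: [-0.2, -1.1, 0.3]
grip_width: -0.003
grip_force: 0.0
```

```bash
python3 - <<'E'
from plan import *
s=sense(); print(s["time_s"],s["eef_pos"],s["force"]); bluecheck()
c=capture("top"); print([(b["position"],b["confidence"]) for b in boxes_of(c,"spot_plate")[:1]+boxes_of(c,"basket")[:1]])
a=cv2.imread("pics/top0.png").astype(int); d=np.abs(a-c["pixels"]).max(2); print("cabinet diff",[(int((d[y:y+20,x:x+20]>40).sum())) for y,x in((150,180),(150,200),(165,190),(165,210),(60,180))])
E
```

```text
33.55 [ 502.66848094 -252.9278859   285.6850321 ] [-0.18591963 -1.1185721   0.30481252]
scene [[249.1, 133.1], [233.2, 132.0], [216.5, 130.7]] obs [214, 131, 36, 10, 116] [229.8 133.4] [ 9.99000e-01 -4.30000e-02  2.29793e+02  1.33362e+02] pred dir [-0.997 -0.074]
[([323.1, 142.9], 0.97), ([149.1, 325.7], 0.58)]
cabinet diff [0, 0, 0, 0, 0]
```

```bash
python3 - <<'E'
from plan import *
for n in("top","scene"):
    c=capture(n); a=cv2.imread(f"pics/{n}0.png").astype(int); d=np.abs(a-c["pixels"]).max(2)>40
    for nm,r in (("top",{"plate":(118,162,297,347),"basket":(295,362,105,197)}),("scene",{"plate":(222,264,188,228)})):
        if nm==n: print(n,{k:int(d[v[0]:v[1],v[2]:v[3]].sum()) for k,v in r.items()})
print(finish_job())
E
```

```text
top {'plate': 0, 'basket': 1159}
scene {'plate': 0}
the job is handed in; nothing more can be done
None
```

The job is handed in, at about 34 s on the robot's clock: the blue tray lies flat and straight against the ledge, the drawer is shut, and the button was pressed right down and let go. In the last pictures the cabinet and spot plate match the start; the basket area differs, probably only the arm's shadow, and I did not confirm that.

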